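# Offer the orange on the serving board

### The arm

A 6-joint arm with a two-finger parallel gripper is mounted at the origin on the work surface. World frame = base frame: x ahead of the robot, y to its left, z up, the work surface at z = 0. Lengths are in m, angles in degrees, forces in N, time in s.
With the tool pointing down it reaches from about 0.3 to 0.75 m from the base axis. Payload 8.5 kg.
Tool frame: the origin (TCP) lies midway between the tips of the shut fingers; the grasp point (between the pads) lies 19 mm behind it (env.grasp_offset is the distance from the TCP to the grasp point, in m); z points along the fingers, y is the line along which they close (so a half turn about z gives the same grasp; the last joint's range is limited). The gripper opens to 85 mm and grips with 20 to 120 N. Pads are 22 mm wide; open, the fingers measure 114 mm over their backs; the gripper's body (76 mm by 85 mm) begins 54 mm behind the grasp point. The pads swing forward as they close: fully open they stand 13 mm farther back than shut.
Start: joints at [55.674, 21.807, 74.336, -0, 83.858, -12.336], TCP at [0.206, 0.51, 0.231] pointing down, gripper open.
Joint ranges: [-178.18, 178.18], [-50.72, 133.34], [12.68, 142.11], [-81.47, 261.47], [9.98, 163.14], [-165.26, 165.26]. Speed limits (degrees/s): [136.94, 136.94, 180, 180, 180, 180].

### API

Orientations are given as a 3x3 rotation matrix whose columns are the frame's x, y, z axes.
In Python, from rig import env gives the robot as it stands.
- The arm moves only by the tool servo_tool, never from a script. Its argument "deltas" is text: rows parted by semicolons, each of 7 numbers parted by spaces: the opening, from 0 (shut) to 1 (fully open), then the shift along the tool's x, y, z in mm, then the turn, a rotation vector about the tool's x, y, z in rad. A call has 1 to 8 rows; each row shifts and turns the commanded pose from where the row before left it, along the tool's axes as they then stand; what a row does not reach is not made up. A row lasts 1/12 s, in which the tool goes at most 41.7 mm and 7.16 degrees, less where a joint would pass 70% of its speed; a pose out of reach is approached as far as the arm can. A call is refused whole if a number of a shift passes 41.7 or a number of a turn 0.125, either way. A call with a gripper value outside its range is refused whole. The fingers move at their own pace and stop on an object; "newtons" is the grip in N (left out, the last holds). Time passes only in rows, so rows that do not move let the fingers close. It gives the time, the measured TCP pose, the force, the opening and the grip force at its end, in the units of the state.
- env.observe(): the state, without advancing time (a new reading comes with each control period).
- env.get_image(name): name is "side" or "top" or "wrist"; returns a dict with "img" (384x512x3 uint8, red, green, blue), "depth" (384x512 float32, m along the optical axis (not along the pixel's ray), 0 where there is no reading), "camera_matrix" (3x3 intrinsics, pixels), "world_to_cam" (4x4, takes a point from world to camera coordinates). Camera axes: x right, y down, z forward; pixel columns grow to the right and rows downward; lengths in m; the calibration is good to about 2 mm. A picture is of the moment at which its call begins.
- env.close_job(): hands the job in; it is judged then, once.
Trained networks look in a picture, given as the dict that the camera call returned (one of the last four; its "shot" number tells which), for a name from the list of things; names that differ only in an ending like _2 or _b are one class to them, and where a whole thing is asked for, a point or a joint stands for the part that bears it (a point fixed in the world has none). Each returns a list of dicts, best first, with "conf" (0 to 1); they miss things now and then, are a little off and sometimes report something else, mostly with a low value. They report only what shows in the picture. A call takes as long as a camera call. They do not tell look-alikes from the thing itself.
- env.spot_in(name, picture): "bbox" ([centre column, centre row, width, height] in pixels, round what is visible of it).
- env.spot_point(name, picture): "uv" ([column, row] in pixels: a listed point, or the origin of a listed thing).
The state is a dict: "time_s": time; "q": joint angles; "qvel": joint speeds; "joint_efforts": joint torques, N m; "position": TCP position; "tool_rot": TCP orientation; "ft_force": force on the tool from outside, world axes, zero at the start; "wrist_torque": the same for the moment, N m; "grip_width": finger opening in m; "gripper_force": force on a finger pad.
Only numpy, scipy, OpenCV 4.12 (cv2) and the standard library are available. Lean on these libraries where they do the work, as an engineer would, in place of code of your own. Each camera call takes 0.05 s, during which the arm holds its last target. There are 200 camera calls.

### The job

A loose orange lies near one edge of the flat serving board, which has no rim but a raised handle at each end. Pick up the board without letting the orange roll off, carry it over the round placemat and offer it there, centred over the mat about 10 cm above the table: bring the orange to the middle of the board and keep it quietly there, the board practically level, for at least six seconds, and finish while still holding it out so. Never touch the orange itself, and leave the router and the salt cellar where they are.

Things in the scene. Friction and masses are not known exactly. Their poses are not given: they have to be found in the camera images.
- board: flat wooden serving board without a rim, 280 (its x) x 240 (y) x 12 mm, about 0.42 kg, loose on the table; origin at the centre of its underside, z up. At each x end a raised handle: dark wooden bar 12 mm thick (x), 120 long (y), 26 high, top 62 mm and lower edge 36 mm above the underside, on two thin posts 100 mm apart
- board_mid (a point): point 38 mm above the middle of the board's top face (board x 0, y 0, z 50 mm): where the orange's centre is when it lies in the middle; axes as the board
- near_grip (a point): centre of the grip bar at the board's -x end (board x -127, y 0, z 49 mm), the end towards the robot at the start
- far_grip (a point): centre of the grip bar at the board's +x end (board x +127, y 0, z 49 mm)
- orange: the loose orange, a solid ball 76 mm in diameter, about 0.2 kg (it varies), at rest near the board's +y edge. On the board it starts to roll at a tilt of about 0.013 rad, and each further 0.01 rad speeds it up by about 0.07 m/s every second; this origin is a point on its skin and turns with it
- orange_center (a point): centre of the orange, 38 mm from its skin
- placemat: round woven cork-coloured placemat, 300 mm in diameter, 4 mm thick, fixed to the table; origin at the centre of its underside
- router: black ribbed router, 180 (its x) x 110 x 48 mm, loose on the table; origin at the centre of its underside
- salt: white lidded salt cellar, 54 mm wide, 53 mm high, loose on the table; origin at the centre of its underside
Things that resemble listed ones, but are neither listed nor needed, are in the scene too. What is shaped like the orange but green or yellow is not meant.

How it is judged:
By the outcome, as a careful person would: the job done as asked, in the order asked, and still so for the second after the job is handed in, while the arm keeps its last pose, push and grip.
It also fails if it takes over 72 s, if anything falls off the work surface, if the arm or the gripper's body presses on something with over 40 N, if the wrist force passes 120 N, or if a joint passes its speed limit or range.

## Working session

There is one attempt and no reset: what is moved stays moved. The work goes in short steps, Python scripts to look and compute and a tool call to move; the robot and the scene stay as the last step left them, time stands still between calls to the robot, and variables do not carry over. Pictures are saved under pics/ and viewed, at most 10 in all, crops included, and the job is handed in when it is done.

Besides the shell and the picture viewer there is one more tool, called after "Call:" as name(argument=value, ...) on one line, values as JSON. servo_tool: Moves the arm, as the interface text tells. Its arguments: {"type":"object","properties":{"deltas":{"type":"string"},"newtons":{"type":"number"}},"required":["deltas"]}

```bash
mkdir -p pics; ls; cat > h.py <<'E'
import numpy as np,cv2
from rig import env
def ray(p,u,v,z=None,d=None):
    K=p["camera_matrix"];T=np.linalg.inv(p["world_to_cam"])
    r=np.linalg.inv(K)@[u,v,1]
    if d is None:
        o=T[:3,3];w=T[:3,:3]@r;return o+w*(z-o[2])/w[2]
    return T[:3,:3]@(r*d)+T[:3,3]
def save(p,n):cv2.imwrite("pics/"+n,cv2.cvtColor(p["img"],cv2.COLOR_RGB2BGR))
def cloud(p):
    K=p["camera_matrix"];T=np.linalg.inv(p["world_to_cam"]);d=p["depth"]
    v,u=np.mgrid[:384,:512];r=np.stack([u,v,np.ones_like(u)],-1)@np.linalg.inv(K).T
    return (r*d[...,None])@T[:3,:3].T+T[:3,3]
E
python3 - <<'E'
from h import *
np.set_printoptions(precision=4,suppress=True)
o=env.observe();print(o)
ims=[]
for c in("top","side"):
    p=env.get_image(c);save(p,c+"0.png");ims.append(p["img"]);C=cloud(p);print(c,p["world_to_cam"])
    for n in("board","orange","placemat","router","salt"):
        for b in env.spot_in(n,p)[:4]:print(n,np.round(b["bbox"]),round(b["conf"],2))
    for n,z in(("board_mid",.05),("near_grip",.049),("far_grip",.049),("orange_center",.05),("placemat",0)):
        for b in env.spot_point(n,p)[:3]:print(n,b["uv"],round(b["conf"],2),ray(p,*b["uv"],z=z))
cv2.imwrite("pics/a.png",cv2.cvtColor(cv2.resize(np.vstack(ims),None,fx=.78,fy=.78),cv2.COLOR_RGB2BGR))
E
```

```text
pics
{'time_s': 0.0, 'q': array([ 55.6749,  21.8415,  74.3866,   0.0002,  83.8579, -12.3351]), 'qvel': array([-0.0595,  0.0489, -0.0152, -0.1151,  0.0474,  0.0371]), 'joint_efforts': array([ -0.0003, -44.8444, -23.1275,  -0.0001,   0.0048,   0.0001]), 'position': array([0.2058, 0.5097, 0.2307]), 'tool_rot': array([[-0.9272,  0.3744, -0.0008],
       [ 0.3744,  0.9272, -0.0012],
       [ 0.0003, -0.0015, -1.    ]]), 'ft_force': array([0.5637, 0.0537, 0.4335]), 'wrist_torque': array([ 0.0439,  0.0095, -0.0024]), 'gripper_force': 0.0, 'grip_width': 0.08519029081887693}
top [[ 0.0005 -1.      0.0001 -0.0684]
 [-0.9766 -0.0005 -0.2152  0.6049]
 [ 0.2152  0.     -0.9766  1.1477]
 [ 0.      0.      0.      1.    ]]
board [316. 195.  78.  85.] 0.68
orange [292. 185.  26.  25.] 0.98
orange [382. 194.  25.  25.] 0.76
orange [310. 127.  24.  24.] 0.59
placemat [159. 211.  95.  88.] 0.7
router [240. 150.  34.  54.] 0.65
router [316. 196.  84.  90.] 0.57
salt [230. 244.  16.  16.] 0.62
board_mid [317.4, 193.6] 0.74 [ 0.5939 -0.2576  0.05  ]
board_mid [238.3, 152.2] 0.65 [ 0.7277 -0.0115  0.05  ]

[... 506 characters left out ...]
0.      0.      0.      1.    ]]
board [263. 178. 101.  48.] 0.57
orange [254. 176.  27.  32.] 0.89
orange [191. 166.  27.  23.] 0.83
orange [267. 141.  21.  23.] 0.83
placemat [268. 319. 168. 126.] 0.89
placemat [264. 176. 103.  46.] 0.42
router [196. 215.  84.  47.] 0.89
salt [330. 230.  24.  29.] 0.63
board_mid [262.8, 164.0] 0.92 [ 0.601  -0.2509  0.05  ]
near_grip [306.2, 165.8] 0.87 [ 0.4747 -0.2573  0.049 ]
far_grip [222.1, 161.5] 0.78 [ 0.7216 -0.2543  0.049 ]
orange_center [185.7, 166.4] 0.86 [ 0.8193 -0.207   0.05  ]
orange_center [265.7, 138.8] 0.8 [ 0.603 -0.445  0.05 ]
orange_center [253.5, 178.5] 0.72 [ 0.6207 -0.1584  0.05  ]
placemat [266.6, 310.9] 0.59 [0.5618 0.2519 0.    ]
```

View pics/a.png

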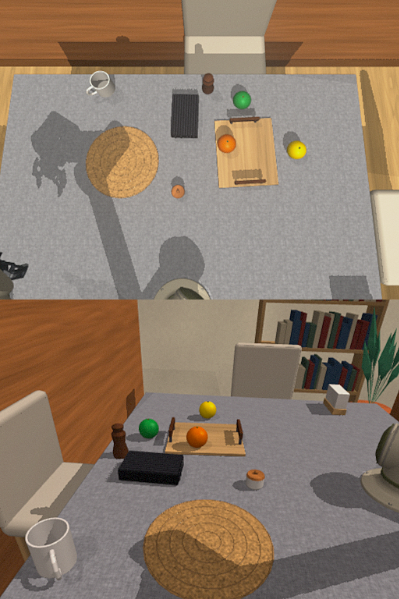

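The picture shows three balls: orange on the board (top 292,185), yellow to its right (382,194) and green beyond it (310,127). I choose the orange one lying on the board. The router is at (240,150), the salt at (230,244), and the mat at (157,208).

```bash
cat >> h.py <<'E'
from scipy.optimize import least_squares
def orange(p,z=None):
    hsv=cv2.cvtColor(p["img"],cv2.COLOR_RGB2HSV)
    m=(hsv[...,0]>4)&(hsv[...,0]<15)&(hsv[...,1]>215)&(hsv[...,2]>120)
    n,l,s,c=cv2.connectedComponentsWithStats(m.astype(np.uint8))
    if n<2:return None
    k=1+np.argmax(s[1:,4]);P=cloud(p)[(l==k)&(p["depth"]>0)]
    f=lambda x:np.linalg.norm(P-x,axis=1)-.038
    r=least_squares(f,P.mean(0)-[0,0,.02],loss="soft_l1",f_scale=.003)
    return r.x,len(P),np.sqrt(np.mean(r.fun**2)),s[k]
E
python3 - <<'E'
from h import *
np.set_printoptions(precision=4,suppress=True)
for c in("top","side"):
    p=env.get_image(c);C=cloud(p);print(c,orange(p))
    box=(abs(C[...,0]-.6)<.18)&(abs(C[...,1]+.25)<.15)
    hsv=cv2.cvtColor(p["img"],cv2.COLOR_RGB2HSV)
    for nm,x0 in(("near",.475),("far",.725)):
        m=(C[...,2]>.04)&(C[...,2]<.075)&(abs(C[...,0]-x0)<.035)&(abs(C[...,1]+.25)<.1)
        Q=C[m];print(nm,len(Q),Q.mean(0),Q.min(0),Q.max(0),cv2.fitLine(Q[:,:2].astype(np.float32),cv2.DIST_L2,0,.01,.01).ravel())
    m=box&(C[...,2]>.007)&(C[...,2]<.018)
    Q=C[m];print("board",len(Q),Q[:,2].mean(),cv2.minAreaRect(Q[:,:2].astype(np.float32)*1000))
    m=(abs(C[...,2]-.004)<.006)&(abs(C[...,0]-.56)<.2)&(abs(C[...,1]-.25)<.2)&(hsv[...,1]>70)&(hsv[...,0]<25)
    Q=C[m];print("mat",cv2.minEnclosingCircle(Q[:,:2].astype(np.float32)*1000),cv2.minAreaRect(Q[:,:2].astype(np.float32)*1000))
    if c=="top":
        cv2.imwrite("pics/b.png",cv2.cvtColor(cv2.resize(p["img"][110:250,220:400],None,fx=3.5,fy=3.5),cv2.COLOR_RGB2BGR))
E
```

```text
top (array([ 0.624 , -0.1747,  0.0481]), 148, np.float64(0.0016809099766868828), array([282, 175,  20,  20, 150], dtype=int32))
near 184 [ 0.4705 -0.2611  0.0591] [ 0.462  -0.323   0.0405] [ 0.4804 -0.203   0.0656] [ 0.0562 -0.9984  0.4705 -0.2611]
far 203 [ 0.7228 -0.2486  0.0567] [ 0.7147 -0.3081  0.0402] [ 0.7337 -0.19    0.0656] [ 0.0541 -0.9985  0.7228 -0.2486]
board 5234 0.010995348273070254 ((597.9281005859375, -255.9568634033203), (280.1063537597656, 240.7036590576172), 3.246957540512085)
mat ((562.3238525390625, 250.80673217773438), 149.88760375976562) ((562.0487670898438, 251.13575744628906), (297.8009033203125, 296.52447509765625), 20.267892837524414)
side (array([ 0.6249, -0.1735,  0.0509]), 424, np.float64(0.001339970020338193), array([239, 163,  27,  22, 424], dtype=int32))
near 139 [ 0.4733 -0.2458  0.0571] [ 0.4635 -0.3205  0.0401] [ 0.4817 -0.1978  0.0648] [ 0.0696 -0.9976  0.4733 -0.2458]
far 134 [ 0.7236 -0.2317  0.0577] [ 0.7169 -0.3042  0.0402] [ 0.7333 -0.1849  0.0649] [ 0.0354 -0.9994  0.7236 -0.2317]
board 2944 0.013043989962009327 ((598.7578125, -252.68960571289062), (280.04736328125, 244.15992736816406), 3.273404598236084)
mat ((608.186279296875, 205.02337646484375), 216.01792907714844) ((572.204833984375, 206.59161376953125), (299.0511779785156, 384.3484802246094), 12.159420013427734)
```

View pics/b.png

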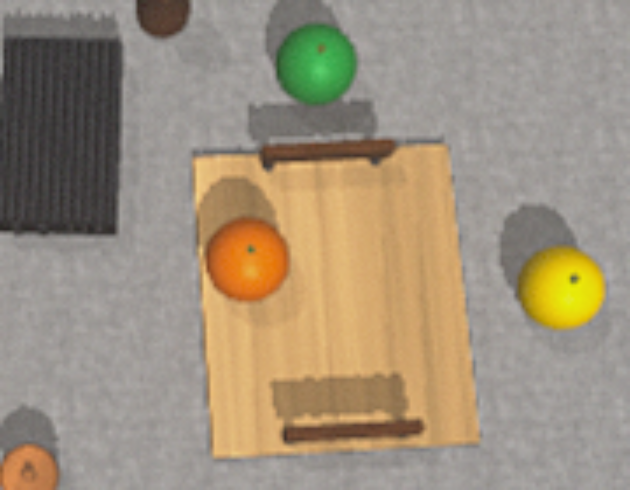

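Call:
servo_tool(deltas="1 0 0 0 0 0 0.113;1 0 0 0 0 0 0.113;1 0 0 0 0 0 0.113;1 0 0 0 0 0 0.113;1 0 0 0 0 0 0.113;1 0 0 0 0 0 0.113;1 0 0 0 0 0 0.113;1 0 0 0 0 0 0.113")

```text
time_s: 1.87
position: [0.2059, 0.51, 0.2313]
tool_rot: [[-0.274, 0.962, -0.0], [0.962, 0.274, -0.0], [-0.0, -0.0, -1.0]]
ft_force: [0.4, 0.6, 0.0]
grip_width: 0.0851
gripper_force: 0.0
```

Call:
servo_tool(deltas="1 0 0 0 0 0 0.113;1 0 0 0 0 0 0.113;1 -35 10 0 0 0 0;1 -35 10 0 0 0 0;1 -35 10 0 0 0 0;1 -35 10 0 0 0 0;1 -35 10 0 0 0 0;1 -35 10 0 0 0 0")

```text
time_s: 2.53
position: [0.2779, 0.3022, 0.2314]
tool_rot: [[-0.057, 0.998, 0.0], [0.998, 0.057, 0.0], [0.0, 0.0, -1.0]]
ft_force: [0.6, 1.0, 0.3]
grip_width: 0.0856
gripper_force: 0.0
```

Call:
servo_tool(deltas="1 -35 10 0 0 0 0;1 -35 10 0 0 0 0;1 -35 10 0 0 0 0;1 -35 10 0 0 0 0;1 -35 10 0 0 0 0;1 -35 10 0 0 0 0;1 -35 10 0 0 0 0;1 -35 10 0 0 0 0")

```text
time_s: 3.2
position: [0.3738, 0.0269, 0.2316]
tool_rot: [[-0.057, 0.998, 0.001], [0.998, 0.057, -0.0], [-0.0, 0.001, -1.0]]
ft_force: [1.6, 1.0, -0.0]
grip_width: 0.085
gripper_force: 0.0
```

Call:
servo_tool(deltas="1 -35 10 0 0 0 0;1 -35 10 0 0 0 0;1 -35 10 0 0 0 0;1 -35 10 0 0 0 0;1 -35 10 0 0 0 0;1 -35 10 0 0 0 0;1 -35 10 0 0 0 0;1 -35 10 0 0 0 0")

```text
time_s: 3.87
position: [0.4697, -0.2481, 0.2313]
tool_rot: [[-0.057, 0.998, 0.0], [0.998, 0.057, -0.0], [-0.0, 0.0, -1.0]]
ft_force: [1.5, 1.6, 0.1]
grip_width: 0.0853
gripper_force: 0.0
```

Call:
servo_tool(deltas="1 0 0 30 0 0 0;0.7 0 0 30 0 0 0;0.6 0 0 30 0 0 0;0.6 0 0 30 0 0 0;0.6 0 0 30 0 0 0;0.6 0 0 20 0 0 0;0.6 0 0 20 0 0 0;0.6 0 0 12 0 0 0")

```text
time_s: 4.53
position: [0.4689, -0.2458, 0.0273]
tool_rot: [[-0.057, 0.998, -0.002], [0.998, 0.057, 0.002], [0.002, -0.002, -1.0]]
ft_force: [0.4, 0.1, 0.2]
grip_width: 0.0513
gripper_force: 0.0
```

```bash
python3 - <<'E'
from h import *
np.set_printoptions(precision=4,suppress=True)
ims=[]
for c in("top","wrist"):
    p=env.get_image(c);ims.append(p["img"]);print(c,orange(p))
    C=cloud(p)
    m=(C[...,2]>.055)&(C[...,2]<.075)&(abs(C[...,0]-.475)<.02)&(abs(C[...,1]+.25)<.1)
    print(C[m].mean(0) if m.any() else None,m.sum())
cv2.imwrite("pics/c.png",cv2.cvtColor(cv2.resize(np.vstack(ims),None,fx=.78,fy=.78),cv2.COLOR_RGB2BGR))
E
```

```text
top (array([ 0.6274, -0.1743,  0.0519]), 21, np.float64(0.0017501671072133109), array([283, 189,   7,   6,  21], dtype=int32))
None 0
wrist None
[ 0.4727 -0.234   0.0624] 4606
```

View pics/c.png

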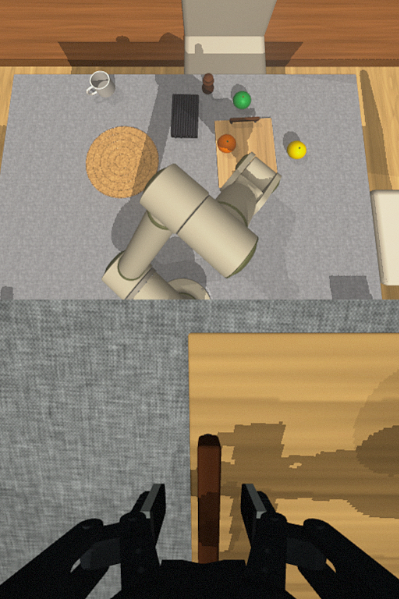

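The wrist view shows the bar (208,500) between the fingers. The orange is still on the board, now shaded (top 291,184).

Call:
servo_tool(deltas="0.45 0 0 0 0 0 0;0.35 0 0 0 0 0 0;0.28 0 0 0 0 0 0;0.22 0 0 0 0 0 0;0.18 0 0 0 0 0 0;0.15 0 0 0 0 0 0;0.12 0 0 0 0 0 0;0.08 0 0 0 0 0 0", newtons=120)

```text
time_s: 5.3
position: [0.4704, -0.2466, 0.0303]
tool_rot: [[-0.057, 0.998, 0.002], [0.998, 0.057, -0.001], [-0.002, 0.002, -1.0]]
ft_force: [3.3, 1.9, 7.6]
grip_width: 0.0103
gripper_force: 117.1
```

Call:
servo_tool(deltas="0 0 0 0 0 0 0;0 0 0 0 0 0 0;0 0 0 0 0 0 0;0 0 0 0 0 0 0;0 0 0 0 0 0 0;0 0 0 0 0 0 0")

```text
time_s: 5.8
position: [0.4704, -0.2467, 0.0303]
tool_rot: [[-0.057, 0.998, 0.002], [0.998, 0.057, -0.002], [-0.002, 0.002, -1.0]]
ft_force: [3.7, 1.5, 8.0]
grip_width: 0.0104
gripper_force: 117.1
```

```bash
cat > m.py <<'E'
from h import *
np.set_printoptions(precision=4,suppress=True)
def ball(p,guess=None,z0=.05):
    hsv=cv2.cvtColor(p["img"],cv2.COLOR_RGB2HSV);C=cloud(p)
    m=(hsv[...,0]>3)&(hsv[...,0]<14)&(hsv[...,1]>205)&(hsv[...,2]>70)&(C[...,2]>.02)&(C[...,2]<.3)&(C[...,0]>.4)&(C[...,0]<.8)
    n,l,s,c=cv2.connectedComponentsWithStats(m.astype(np.uint8))
    if n<2:return None
    k=1+np.argmax(s[1:,4])
    M=cv2.erode((l==k).astype(np.uint8),np.ones((3,3)))>0
    P=C[M&(p["depth"]>0)]
    if len(P)<15:return None
    T=np.linalg.inv(p["world_to_cam"]);d=P.mean(0)-T[:3,3];d/=np.linalg.norm(d)
    r=least_squares(lambda x:np.linalg.norm(P-x,axis=1)-.038,P.mean(0)+d*.025,loss="soft_l1",f_scale=.003)
    return r.x,len(P),1000*np.sqrt(np.mean(r.fun**2))
def boardpl(p,tcp,R,side=True):
    "plane of board top from cloud: transform into tool-held board frame guess"
    C=cloud(p).reshape(-1,3);hsv=cv2.cvtColor(p["img"],cv2.COLOR_RGB2HSV).reshape(-1,3)
    o=tcp-R[:,2]*0+R[:,1]*.127
    L=(C-o)@np.stack([R[:,1],R[:,0],-R[:,2]],1)   # board x,y,z
    ok=(hsv[:,0]>=9)&(hsv[:,0]<24)&(hsv[:,1]>60)&(abs(L[:,0])<.138)&(L[:,1]>-.16)&(L[:,1]<.14)&(abs(L[:,2]+.017)<.02)
    Q=C[ok]
    for _ in range(4):
        A=np.c_[Q[:,:2],np.ones(len(Q))];s=np.linalg.lstsq(A,Q[:,2],rcond=None)[0]
        e=Q[:,2]-A@s;Q=Q[abs(e)<max(.003,2*e.std()*.8)]
    return s,len(Q),e.std()
def look(cams=("side","top")):
    o=env.observe();print("t",round(o["time_s"],2),o["position"],"z-axis",o["tool_rot"][:,2],"F",o["ft_force"],"M",o["wrist_torque"],"g",o["grip_width"],o["gripper_force"])
    for c in cams:
        p=env.get_image(c);b=ball(p)
        s,n,e=boardpl(p,o["position"],o["tool_rot"])
        print(c,"ball",b,"slope",s[:2],n,round(e*1000,1))
        if b is not None:print("   ball rel tcp (boardx,y,z)",(b[0]-o["position"])@np.stack([o["tool_rot"][:,1],o["tool_rot"][:,0],-o["tool_rot"][:,2]],1))
    return p
E
python3 -c "
from m import *
look()"
```

```text
t 5.8 [ 0.4704 -0.2467  0.0303] z-axis [ 0.0025 -0.0015 -1.    ] F [3.6967 1.5154 7.9578] M [ 0.2203 -0.4541  0.0085] g 0.010412124428489525 117.09310054779053
side ball (array([ 0.6245, -0.1732,  0.0515]), 85, np.float64(1.0802497559834903)) slope [ 0.0009 -0.002 ] 2754 1.0
   ball rel tcp (boardx,y,z) [0.1581 0.0645 0.0209]
top ball None slope [-0.0019 -0.0008] 3028 1.6
```

Call:
servo_tool(deltas="0 0 0 -0.4 -0.003 0 0;0 0 0 -0.4 -0.003 0 0;0 0 0 -0.4 -0.003 0 0;0 0 0 -0.4 -0.003 0 0;0 0 0 0 0 0 0")

```text
time_s: 6.32
position: [0.4686, -0.2459, 0.0304]
tool_rot: [[-0.057, 0.998, 0.01], [0.998, 0.057, 0.002], [0.001, 0.01, -1.0]]
ft_force: [-0.5, -1.1, -3.4]
grip_width: 0.0101
gripper_force: 117.4
```

```bash
python3 -c "
from m import *
look()"
```

```text
t 6.32 [ 0.4686 -0.2459  0.0304] z-axis [ 0.0099  0.002  -0.9999] F [-0.5209 -1.1422 -3.3647] M [-0.2535  0.5658 -0.0138] g 0.010069078820212426 117.35477328300476
side ball (array([ 0.6221, -0.1728,  0.0506]), 84, np.float64(1.440695778547298)) slope [ 0.0012 -0.0021] 2739 1.0
   ball rel tcp (boardx,y,z) [0.1576 0.0642 0.0186]
top ball None slope [-0.0019 -0.0028] 3023 1.6
```

Call:
servo_tool(deltas="0 0 0 -0.5 -0.0015 0.002 0;0 0 0 -0.5 -0.0015 0.002 0;0 0 0 -1 0 0 0;0 0 0 -1 0 0 0;0 0 0 -1 0 0 0;0 0 0 -1 0 0 0;0 0 0 0 0 0 0")

```text
time_s: 7.0
position: [0.4694, -0.2463, 0.0361]
tool_rot: [[-0.057, 0.998, 0.015], [0.998, 0.057, 0.005], [0.004, 0.015, -1.0]]
ft_force: [0.4, 0.5, -7.7]
grip_width: 0.0101
gripper_force: 116.9
```

```bash
python3 -c "
from m import *
look()"
```

```text
t 7.0 [ 0.4694 -0.2463  0.0361] z-axis [ 0.0149  0.0047 -0.9999] F [ 0.4224  0.4559 -7.7246] M [-0.2184  0.9589 -0.0194] g 0.010085714874472237 116.90542459487915
side ball (array([ 0.623 , -0.1732,  0.0572]), 76, np.float64(1.2654224932636207)) slope [0.0021 0.0023] 2717 1.0
   ball rel tcp (boardx,y,z) [0.1578 0.0643 0.0184]
top ball None slope [0.0011 0.0047] 3081 1.5
```

Call:
servo_tool(deltas="0 0 0 -1 0 0 0;0 0 0 -3 0 0 0;0 0 0 -5 0 0 0;0 0 0 -7 0 0 0;0 0 0 -8 0 0 0;0 0 0 -8 0 0 0;0 0 0 -8 0 0 0;0 0 0 -8 0 0 0")

```text
time_s: 7.77
position: [0.4687, -0.2465, 0.085]
tool_rot: [[-0.057, 0.998, 0.015], [0.998, 0.057, 0.004], [0.004, 0.015, -1.0]]
ft_force: [-0.4, -0.8, -6.0]
grip_width: 0.0102
gripper_force: 117.2
```

Call:
servo_tool(deltas="0 0 0 -8 0 0 0;0 0 0 -8 0 0 0;0 0 0 -8 0 0 0;0 0 0 -7 0 0 0;0 0 0 -6 0 0 0;0 0 0 -4 0 0 0;0 0 0 -3 0 0 0;0 0 0 -1 0 0 0")

```text
time_s: 8.43
position: [0.468, -0.2468, 0.1293]
tool_rot: [[-0.057, 0.998, 0.015], [0.998, 0.057, 0.005], [0.004, 0.015, -1.0]]
ft_force: [0.5, 0.3, -6.4]
grip_width: 0.0101
gripper_force: 117.0
```

```bash
python3 -c "
from m import *
look();p=look();save(p,'d.png')"
```

```text
t 8.43 [ 0.468  -0.2468  0.1293] z-axis [ 0.015   0.0046 -0.9999] F [ 0.5186  0.3441 -6.3532] M [-0.1369  0.9239  0.0143] g 0.01005195366853789 116.97992205619812
side ball (array([ 0.6215, -0.1736,  0.1506]), 59, np.float64(1.1744624164044624)) slope [0.0023 0.0019] 2478 0.8
   ball rel tcp (boardx,y,z) [0.1577 0.0643 0.0186]
top ball None slope [0.0006 0.0034] 3765 1.5
t 8.53 [ 0.4679 -0.2467  0.1288] z-axis [ 0.0145  0.005  -0.9999] F [-0.0471  0.1156 -6.7281] M [-0.0886  0.8925 -0.0018] g 0.010197992091128984 116.97312355041504
side ball (array([ 0.6218, -0.174 ,  0.1501]), 109, np.float64(1.1578867064982403)) slope [0.002  0.0024] 2485 0.9
   ball rel tcp (boardx,y,z) [0.158  0.0639 0.0186]
top ball None slope [-0.0002  0.004 ] 3710 1.5
```

Call:
servo_tool(deltas="0 0 0 0 -0.0048 0.0117 0;0 0 0 0 -0.0048 0.0117 0;0 0 0 0 0 0 0;0 0 0 0 0 0 0;0 0 0 0 0 0 0;0 0 0 0 0 0 0;0 0 0 0 0 0 0;0 0 0 0 0 0 0")

```text
time_s: 9.3
position: [0.468, -0.2466, 0.1289]
tool_rot: [[-0.058, 0.998, 0.023], [0.998, 0.057, 0.029], [0.027, 0.025, -0.999]]
ft_force: [-0.0, -0.2, -6.6]
grip_width: 0.01
gripper_force: 117.2
```

Call:
servo_tool(deltas="0 0 0 0 0.0054 -0.014 0;0 0 0 0 0.0054 -0.014 0")

```text
time_s: 9.47
position: [0.4679, -0.2468, 0.1289]
tool_rot: [[-0.057, 0.998, 0.013], [0.998, 0.057, -0.001], [-0.002, 0.013, -1.0]]
ft_force: [1.0, 0.2, -7.0]
grip_width: 0.0105
gripper_force: 117.1
```

```bash
python3 -c "
from m import *
look(('side',));look()"
```

```text
t 9.47 [ 0.4679 -0.2468  0.1289] z-axis [ 0.0133 -0.0011 -0.9999] F [ 1.0292  0.2479 -7.0084] M [-0.0623  0.8903 -0.0003] g 0.010514418655629314 117.1215033531189
side ball (array([ 0.6118, -0.2044,  0.149 ]), 76, np.float64(1.0490476322958822)) slope [ 0.0007 -0.0028] 2616 0.9
   ball rel tcp (boardx,y,z) [0.1463 0.0342 0.0182]
t 9.52 [ 0.468  -0.2464  0.1289] z-axis [ 0.013  -0.0018 -0.9999] F [ 0.3921  0.4565 -6.4282] M [-0.0725  0.8981  0.0044] g 0.010411006144859384 116.93774342536926
side ball (array([ 0.6111, -0.2072,  0.149 ]), 82, np.float64(1.1533524532405643)) slope [ 0.0005 -0.0032] 2637 0.8
   ball rel tcp (boardx,y,z) [0.1454 0.031  0.0183]
top ball None slope [-0.0002 -0.0002] 3715 1.5
```

Call:
servo_tool(deltas="0 0 0 0 0 0 0;0 0 0 0 0 0 0;0 0 0 0 0 0 0;0 0 0 0 0 0 0;0 0 0 0 0 0 0;0 0 0 0 0 0 0;0 0 0 0 0 0 0;0 0 0 0 0 0 0")

```text
time_s: 10.28
position: [0.468, -0.2467, 0.1289]
tool_rot: [[-0.057, 0.998, 0.014], [0.998, 0.057, 0.0], [-0.001, 0.014, -1.0]]
ft_force: [-0.2, -0.2, -6.5]
grip_width: 0.0102
gripper_force: 117.0
```

```bash
python3 -c "
from m import *
look(('side','side'));look()
p=env.get_image('side');C=cloud(p);hsv=cv2.cvtColor(p['img'],cv2.COLOR_RGB2HSV)
o=env.observe();R=o['tool_rot'];L=(C-o['position'])@np.stack([R[:,1],R[:,0],-R[:,2]],2*0+1)
m=(abs(L[...,2]+.018)<.006)&(hsv[...,1]>60)&(abs(L[...,0]-.127)<.17)&(abs(L[...,1])<.16)
Q=L[m];print(cv2.minAreaRect(Q[:,:2].astype(np.float32)*1000))
cv2.imwrite('pics/d.png',cv2.cvtColor(cv2.resize(p['img'][90:250,150:400],None,fx=2.5,fy=2.5),cv2.COLOR_RGB2BGR))"
```

```text
t 10.28 [ 0.468  -0.2467  0.1289] z-axis [ 0.0138  0.0002 -0.9999] F [-0.1832 -0.2005 -6.5114] M [-0.0273  0.8883 -0.021 ] g 0.01022852055901886 116.96408271789551
side ball (array([ 0.6071, -0.2226,  0.1495]), 74, np.float64(1.3900096079986857)) slope [ 0.0008 -0.0007] 2678 0.8
   ball rel tcp (boardx,y,z) [0.1405 0.0162 0.0186]
side ball (array([ 0.6065, -0.2224,  0.1493]), 99, np.float64(1.239315667664521)) slope [ 0.0012 -0.0007] 2663 0.8
   ball rel tcp (boardx,y,z) [0.14   0.0164 0.0184]
t 10.38 [ 0.468  -0.2467  0.1289] z-axis [ 0.0138  0.0003 -0.9999] F [ 0.5419  0.5932 -6.4861] M [-0.0125  0.8983  0.0207] g 0.01059058690956234 116.96770906448364
side ball (array([ 0.6066, -0.2223,  0.1494]), 93, np.float64(1.264669160232586)) slope [ 0.0012 -0.001 ] 2664 0.8
   ball rel tcp (boardx,y,z) [0.1401 0.0165 0.0186]
top ball None slope [-0.0007  0.0001] 3718 1.5
((126.20338439941406, -12.255210876464844), (242.30538940429688, 279.4129943847656), 89.95565032958984)
```

View pics/d.png

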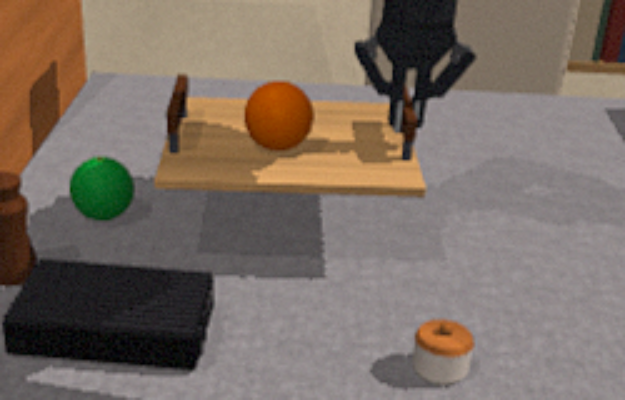

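The picture shows the board held level, with the orange near its middle (crop 279,116). Next I carry it slowly to the mat.

Call:
servo_tool(deltas="0 0.6 0 0 0 0 0;0 1.1 0 0 0 0 0;0 1.7 0 0 0 0 0;0 2.2 0 0 0 0 0;0 2.8 -0.1 0 0 0 0;0 3.4 -0.1 0 0 0 0;0 3.9 -0.1 0 0 0 0;0 4.5 -0.1 0 0 0 0")

```text
time_s: 11.2
position: [0.4664, -0.2262, 0.1289]
tool_rot: [[-0.057, 0.998, 0.014], [0.998, 0.057, 0.0], [-0.001, 0.014, -1.0]]
ft_force: [0.3, -0.0, -6.6]
grip_width: 0.0101
gripper_force: 117.0
```

Call:
servo_tool(deltas="0 5 -0.1 0 0 0 0;0 5.6 -0.1 0 0 0 0;0 6.2 -0.1 0 0 0 0;0 6.7 -0.1 0 0 0 0;0 7.3 -0.1 0 0 0 0;0 7.8 -0.1 0 0 0 0;0 8.4 -0.1 0 0 0 0;0 9 -0.1 0 0 0 0")

```text
time_s: 11.87
position: [0.4624, -0.1698, 0.1289]
tool_rot: [[-0.057, 0.998, 0.014], [0.998, 0.057, 0.0], [-0.001, 0.014, -1.0]]
ft_force: [0.0, 0.1, -6.3]
grip_width: 0.0101
gripper_force: 117.0
```

Call:
servo_tool(deltas="0 9.5 -0.1 0 0 0 0;0 10.1 -0.1 0 0 0 0;0 10.6 -0.1 0 0 0 0;0 11.2 -0.1 0 0 0 0;0 11.8 -0.1 0 0 0 0;0 12.3 -0.1 0 0 0 0;0 12.9 -0.1 0 0 0 0;0 13.4 -0.1 0 0 0 0")

```text
time_s: 12.53
position: [0.4563, -0.0778, 0.1288]
tool_rot: [[-0.057, 0.998, 0.014], [0.998, 0.057, 0.0], [-0.001, 0.014, -1.0]]
ft_force: [0.3, -1.2, -7.1]
grip_width: 0.0101
gripper_force: 117.0
```

Call:
servo_tool(deltas="0 14 -0.1 0 0 0 0;0 14.6 -0.1 0 0 0 0;0 15.1 -0.1 0 0 0 0;0 15.7 -0.1 0 0 0 0;0 16.2 -0.1 0 0 0 0;0 16.8 -0.1 0 0 0 0;0 16.2 -0.1 0 0 0 0;0 15.7 -0.1 0 0 0 0")

```text
time_s: 13.2
position: [0.4481, 0.0466, 0.1287]
tool_rot: [[-0.057, 0.998, 0.014], [0.998, 0.057, 0.001], [-0.0, 0.014, -1.0]]
ft_force: [-0.1, -0.1, -6.6]
grip_width: 0.0103
gripper_force: 117.1
```

Call:
servo_tool(deltas="0 15.1 -0.1 0 0 0 0;0 14.6 -0.1 0 0 0 0;0 14 -0.1 0 0 0 0;0 13.4 -0.1 0 0 0 0;0 12.9 -0.1 0 0 0 0;0 12.3 -0.1 0 0 0 0;0 11.8 -0.1 0 0 0 0;0 11.2 -0.1 0 0 0 0")

```text
time_s: 13.87
position: [0.4411, 0.1516, 0.1286]
tool_rot: [[-0.057, 0.998, 0.013], [0.998, 0.057, 0.001], [0.0, 0.013, -1.0]]
ft_force: [-0.7, -0.7, -6.9]
grip_width: 0.0108
gripper_force: 117.1
```

Call:
servo_tool(deltas="0 10.6 -0.1 0 0 0 0;0 10.1 -0.1 0 0 0 0;0 9.5 -0.1 0 0 0 0;0 9 -0.1 0 0 0 0;0 8.4 -0.1 0 0 0 0;0 7.8 -0.1 0 0 0 0;0 7.3 -0.1 0 0 0 0;0 6.7 -0.1 0 0 0 0")

```text
time_s: 14.53
position: [0.437, 0.22, 0.1285]
tool_rot: [[-0.057, 0.998, 0.014], [0.998, 0.057, 0.0], [-0.001, 0.014, -1.0]]
ft_force: [0.3, -0.8, -6.5]
grip_width: 0.0104
gripper_force: 117.1
```

Call:
servo_tool(deltas="0 6.2 0 0 0 0 0;0 5.6 0 0 0 0 0;0 5 0 0 0 0 0;0 4.5 0 0 0 0 0;0 3.9 0 0 0 0 0;0 3.4 0 0 0 0 0;0 2.8 0 0 0 0 0;0 2.2 0 0 0 0 0")

```text
time_s: 15.2
position: [0.4351, 0.253, 0.1285]
tool_rot: [[-0.057, 0.998, 0.014], [0.998, 0.057, 0.0], [-0.001, 0.014, -1.0]]
ft_force: [-0.5, -0.5, -6.6]
grip_width: 0.0101
gripper_force: 117.1
```

Call:
servo_tool(deltas="0 1.7 0 0 0 0 0;0 1.1 0 0 0 0 0;0 0.6 0 0 0 0 0;0 0 0 0 0 0 0")

```text
time_s: 15.53
position: [0.4349, 0.2562, 0.1285]
tool_rot: [[-0.057, 0.998, 0.014], [0.998, 0.057, 0.0], [-0.001, 0.014, -1.0]]
ft_force: [-0.4, 0.1, -6.0]
grip_width: 0.0098
gripper_force: 117.1
```

```bash
cat >> m.py <<'E'
def rect():
    p=env.get_image('side');C=cloud(p);hsv=cv2.cvtColor(p['img'],cv2.COLOR_RGB2HSV)
    o=env.observe();R=o['tool_rot'];L=(C-o['position'])@np.stack([R[:,1],R[:,0],-R[:,2]],1)
    m=(abs(L[...,2]+.018)<.006)&(hsv[...,1]>60)&(abs(L[...,0]-.127)<.17)&(abs(L[...,1])<.16)
    print(m.sum(),cv2.minAreaRect(L[m][:,:2].astype(np.float32)*1000),C[m][:,:2].min(0),C[m][:,:2].max(0))
    return p
E
python3 -c "
from m import *
look();look();p=rect();save(p,'e.png')"
```

```text
t 15.53 [0.4349 0.2562 0.1285] z-axis [ 0.0138  0.0002 -0.9999] F [-0.3672  0.0795 -6.0406] M [-0.0445  0.9299 -0.0906] g 0.009820079155486812 117.08385229110718
side ball (array([0.5734, 0.2796, 0.1485]), 165, np.float64(0.6955049440890972)) slope [ 0.0007 -0.0002] 13852 0.8
   ball rel tcp (boardx,y,z) [0.1399 0.0155 0.0181]
top ball None slope [-0.0008 -0.0003] 4433 1.5
t 15.63 [0.4349 0.2561 0.1285] z-axis [ 0.0137  0.0001 -0.9999] F [ 0.1785 -0.4047 -6.7537] M [-0.0423  0.902  -0.0656] g 0.009836065402037816 117.08270788192749
side ball (array([0.5732, 0.2796, 0.1485]), 230, np.float64(0.7019276357592644)) slope [ 0.0008 -0.0005] 13863 0.8
   ball rel tcp (boardx,y,z) [0.1397 0.0155 0.018 ]
top ball None slope [-0.0009  0.0004] 4501 1.5
14078 ((127.28475189208984, -14.260093688964844), (279.2267761230469, 241.8668975830078), 0.036931365728378296) [0.417 0.123] [0.6999 0.376 ]
```

View pics/e.png

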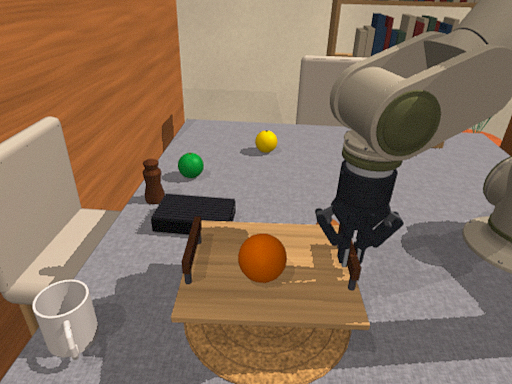

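The board hangs level over the mat and the orange has not moved on it (262,258). One more nudge should centre it.

Call:
servo_tool(deltas="0 0 0 0 -0.006 0.0145 0;0 0 0 0 -0.006 0.0145 0;0 0 0 0 0 0 0;0 0 0 0 0 0 0;0 0 0 0 0 0 0;0 0 0 0 0 0 0;0 0 0 0 0.006 -0.0145 0;0 0 0 0 0.006 -0.0145 0")

```text
time_s: 16.45
position: [0.4349, 0.2561, 0.1286]
tool_rot: [[-0.057, 0.998, 0.013], [0.998, 0.057, -0.001], [-0.002, 0.013, -1.0]]
ft_force: [-0.3, -0.4, -6.7]
grip_width: 0.0104
gripper_force: 117.1
```

Call:
servo_tool(deltas="0 0 0 0 0 0 0;0 0 0 0 0 0 0;0 0 0 0 0 0 0;0 0 0 0 0 0 0;0 0 0 0 0 0 0;0 0 0 0 0 0 0;0 0 0 0 0 0 0;0 0 0 0 0 0 0")

```text
time_s: 17.12
position: [0.4349, 0.2562, 0.1285]
tool_rot: [[-0.057, 0.998, 0.014], [0.998, 0.057, 0.0], [-0.001, 0.014, -1.0]]
ft_force: [-0.3, 0.0, -6.6]
grip_width: 0.0103
gripper_force: 117.2
```

```bash
python3 -c "
from m import *
look();look();p=rect();save(p,'f.png')"
```

```text
t 17.12 [0.4349 0.2562 0.1285] z-axis [ 0.0138  0.0002 -0.9999] F [-0.2827  0.0344 -6.6355] M [-0.006   0.8565  0.0128] g 0.01029883573969039 117.21200466156006
side ball (array([0.5603, 0.2412, 0.1487]), 184, np.float64(0.6678947771217956)) slope [0.0012 0.0011] 14107 0.8
   ball rel tcp (boardx,y,z) [ 0.1247 -0.0221  0.0184]
top ball None slope [-0.0004  0.0018] 4503 1.6
t 17.22 [0.4349 0.2562 0.1286] z-axis [ 0.0138  0.0002 -0.9999] F [-0.1949  0.4514 -6.349 ] M [0.0521 0.9176 0.0407] g 0.010503008003233762 117.21194744110107
side ball (array([0.5603, 0.2414, 0.1487]), 125, np.float64(0.5875421620076858)) slope [0.0014 0.001 ] 14102 0.8
   ball rel tcp (boardx,y,z) [ 0.1246 -0.022   0.0184]
top ball None slope [0.     0.0019] 4493 1.5
14358 ((127.34503173828125, -14.460250854492188), (278.9759521484375, 243.0908966064453), 0.11746913939714432) [0.4172 0.1219] [0.6998 0.3771]
```

Call:
servo_tool(deltas="0 0 0 0 0.005 -0.0145 0;0 0 0 0 0.005 -0.0145 0;0 0 0 0 0 0 0;0 0 0 0 -0.0046 0.0138 0;0 0 0 0 -0.0046 0.0138 0;0 0 0 0 0 0 0;0 0 0 0 0 0 0;0 0 0 0 0 0 0")

```text
time_s: 18.03
position: [0.4349, 0.2561, 0.1286]
tool_rot: [[-0.057, 0.998, 0.013], [0.998, 0.057, -0.001], [-0.002, 0.013, -1.0]]
ft_force: [-0.6, 0.4, -7.0]
grip_width: 0.0102
gripper_force: 117.1
```

Call:
servo_tool(deltas="0 0 0 0 0 0 0;0 0 0 0 0 0 0;0 0 0 0 0 0 0;0 0 0 0 0 0 0;0 0 0 0 0 0 0;0 0 0 0 0 0 0;0 0 0 0 0 0 0;0 0 0 0 0 0 0")

```text
time_s: 18.7
position: [0.4349, 0.2562, 0.1286]
tool_rot: [[-0.057, 0.998, 0.013], [0.998, 0.057, -0.001], [-0.002, 0.013, -1.0]]
ft_force: [-0.5, -0.5, -6.7]
grip_width: 0.0105
gripper_force: 117.1
```

```bash
python3 -c "
from m import *
look();look();p=rect();save(p,'g.png')"
```

```text
t 18.7 [0.4349 0.2562 0.1286] z-axis [ 0.0131 -0.0012 -0.9999] F [-0.5235 -0.5182 -6.7108] M [0.0625 0.8758 0.0192] g 0.010465958043329057 117.14252471923828
side ball (array([0.5628, 0.2495, 0.1484]), 188, np.float64(0.6258267681493683)) slope [ 0.0008 -0.0008] 14059 0.8
   ball rel tcp (boardx,y,z) [ 0.1276 -0.014   0.0182]
top ball None slope [-0.0001 -0.0001] 4513 1.5
t 18.8 [0.4349 0.2562 0.1286] z-axis [ 0.0131 -0.0013 -0.9999] F [ 0.615  -0.5436 -6.8808] M [ 0.0398  0.8821 -0.017 ] g 0.010124885747424414 117.14419484138489
side ball (array([0.5628, 0.2498, 0.1484]), 135, np.float64(0.7514886077728871)) slope [ 0.0007 -0.0005] 14024 0.8
   ball rel tcp (boardx,y,z) [ 0.1276 -0.0137  0.0182]
top ball None slope [-0.0005  0.0001] 4513 1.5
14293 ((127.25350189208984, -13.44854736328125), (278.97216796875, 241.83767700195312), 0.08144251257181168) [0.4169 0.123 ] [0.7008 0.3773]
```

The orange is centred within 1 mm and the board is level at about 9.8 cm, so I hold it there.

Call:
servo_tool(deltas="0 0 0 0 0 0 0;0 0 0 0 0 0 0;0 0 0 0 0 0 0;0 0 0 0 0 0 0;0 0 0 0 0 0 0;0 0 0 0 0 0 0;0 0 0 0 0 0 0;0 0 0 0 0 0 0")

```text
time_s: 19.62
position: [0.4349, 0.2562, 0.1286]
tool_rot: [[-0.057, 0.998, 0.013], [0.998, 0.057, -0.001], [-0.002, 0.013, -1.0]]
ft_force: [-0.5, -0.2, -7.0]
grip_width: 0.0105
gripper_force: 117.1
```

Call:
servo_tool(deltas="0 0 0 0 0 0 0;0 0 0 0 0 0 0;0 0 0 0 0 0 0;0 0 0 0 0 0 0;0 0 0 0 0 0 0;0 0 0 0 0 0 0;0 0 0 0 0 0 0;0 0 0 0 0 0 0")

```text
time_s: 20.28
position: [0.4349, 0.2562, 0.1285]
tool_rot: [[-0.057, 0.998, 0.013], [0.998, 0.057, -0.001], [-0.002, 0.013, -1.0]]
ft_force: [0.6, -1.0, -6.3]
grip_width: 0.0101
gripper_force: 117.1
```

Call:
servo_tool(deltas="0 0 0 0 0 0 0;0 0 0 0 0 0 0;0 0 0 0 0 0 0;0 0 0 0 0 0 0;0 0 0 0 0 0 0;0 0 0 0 0 0 0;0 0 0 0 0 0 0;0 0 0 0 0 0 0")

```text
time_s: 20.95
position: [0.4349, 0.2562, 0.1286]
tool_rot: [[-0.057, 0.998, 0.013], [0.998, 0.057, -0.001], [-0.002, 0.013, -1.0]]
ft_force: [0.4, 0.4, -6.0]
grip_width: 0.01
gripper_force: 117.1
```

Call:
servo_tool(deltas="0 0 0 0 0 0 0;0 0 0 0 0 0 0;0 0 0 0 0 0 0;0 0 0 0 0 0 0;0 0 0 0 0 0 0;0 0 0 0 0 0 0;0 0 0 0 0 0 0;0 0 0 0 0 0 0")

```text
time_s: 21.62
position: [0.4349, 0.2562, 0.1285]
tool_rot: [[-0.057, 0.998, 0.013], [0.998, 0.057, -0.001], [-0.002, 0.013, -1.0]]
ft_force: [0.1, 0.3, -6.6]
grip_width: 0.0102
gripper_force: 117.1
```

Call:
servo_tool(deltas="0 0 0 0 0 0 0;0 0 0 0 0 0 0;0 0 0 0 0 0 0;0 0 0 0 0 0 0;0 0 0 0 0 0 0;0 0 0 0 0 0 0;0 0 0 0 0 0 0;0 0 0 0 0 0 0")

```text
time_s: 22.28
position: [0.4349, 0.2562, 0.1285]
tool_rot: [[-0.057, 0.998, 0.013], [0.998, 0.057, -0.001], [-0.002, 0.013, -1.0]]
ft_force: [-0.3, -0.7, -6.9]
grip_width: 0.0105
gripper_force: 117.1
```

Call:
servo_tool(deltas="0 0 0 0 0 0 0;0 0 0 0 0 0 0;0 0 0 0 0 0 0;0 0 0 0 0 0 0;0 0 0 0 0 0 0;0 0 0 0 0 0 0;0 0 0 0 0 0 0;0 0 0 0 0 0 0")

```text
time_s: 22.95
position: [0.4349, 0.2562, 0.1286]
tool_rot: [[-0.057, 0.998, 0.013], [0.998, 0.057, -0.001], [-0.002, 0.013, -1.0]]
ft_force: [0.3, -0.6, -6.1]
grip_width: 0.0102
gripper_force: 117.1
```

Call:
servo_tool(deltas="0 0 0 0 0 0 0;0 0 0 0 0 0 0;0 0 0 0 0 0 0;0 0 0 0 0 0 0;0 0 0 0 0 0 0;0 0 0 0 0 0 0;0 0 0 0 0 0 0;0 0 0 0 0 0 0")

```text
time_s: 23.62
position: [0.4349, 0.2562, 0.1285]
tool_rot: [[-0.057, 0.998, 0.013], [0.998, 0.057, -0.001], [-0.002, 0.013, -1.0]]
ft_force: [0.4, 0.1, -6.9]
grip_width: 0.01
gripper_force: 117.1
```

Call:
servo_tool(deltas="0 0 0 0 0 0 0;0 0 0 0 0 0 0;0 0 0 0 0 0 0;0 0 0 0 0 0 0;0 0 0 0 0 0 0;0 0 0 0 0 0 0;0 0 0 0 0 0 0;0 0 0 0 0 0 0")

```text
time_s: 24.28
position: [0.4349, 0.2562, 0.1285]
tool_rot: [[-0.057, 0.998, 0.013], [0.998, 0.057, -0.001], [-0.002, 0.013, -1.0]]
ft_force: [0.9, 1.2, -6.3]
grip_width: 0.01
gripper_force: 117.1
```

Call:
servo_tool(deltas="0 0 0 0 0 0 0;0 0 0 0 0 0 0;0 0 0 0 0 0 0;0 0 0 0 0 0 0;0 0 0 0 0 0 0;0 0 0 0 0 0 0;0 0 0 0 0 0 0;0 0 0 0 0 0 0")

```text
time_s: 24.95
position: [0.4349, 0.2562, 0.1285]
tool_rot: [[-0.057, 0.998, 0.013], [0.998, 0.057, -0.001], [-0.002, 0.013, -1.0]]
ft_force: [-0.4, 0.5, -6.6]
grip_width: 0.0102
gripper_force: 117.1
```

Call:
servo_tool(deltas="0 0 0 0 0 0 0;0 0 0 0 0 0 0;0 0 0 0 0 0 0;0 0 0 0 0 0 0;0 0 0 0 0 0 0;0 0 0 0 0 0 0;0 0 0 0 0 0 0;0 0 0 0 0 0 0")

```text
time_s: 25.62
position: [0.4349, 0.2562, 0.1285]
tool_rot: [[-0.057, 0.998, 0.013], [0.998, 0.057, -0.001], [-0.002, 0.013, -1.0]]
ft_force: [-0.1, 0.1, -6.5]
grip_width: 0.0103
gripper_force: 117.1
```

Call:
servo_tool(deltas="0 0 0 0 0 0 0;0 0 0 0 0 0 0;0 0 0 0 0 0 0;0 0 0 0 0 0 0;0 0 0 0 0 0 0;0 0 0 0 0 0 0;0 0 0 0 0 0 0;0 0 0 0 0 0 0")

```text
time_s: 26.28
position: [0.4349, 0.2562, 0.1286]
tool_rot: [[-0.057, 0.998, 0.013], [0.998, 0.057, -0.001], [-0.002, 0.013, -1.0]]
ft_force: [0.0, 0.5, -7.6]
grip_width: 0.0101
gripper_force: 117.1
```

```bash
python3 -c "
from m import *
look()"
```

```text
t 26.28 [0.4349 0.2562 0.1286] z-axis [ 0.0132 -0.0012 -0.9999] F [ 0.0005  0.5397 -7.5941] M [0.0361 0.8303 0.0461] g 0.010053853553097205 117.14268922805786
side ball (array([0.5628, 0.2493, 0.1484]), 206, np.float64(0.7317643270533842)) slope [ 0.0008 -0.0009] 14054 0.8
   ball rel tcp (boardx,y,z) [ 0.1276 -0.0143  0.0182]
top ball None slope [-0.001   0.0004] 4518 1.5
```

The hold has lasted over 7.5 s with the orange at rest, so I hand the job in.

```bash
python3 -c "
from rig import env
print(env.close_job())"
```

```text
the job is handed in; nothing more can be done
None
```

The job is handed in at about 26 s: the board is held level about 10 cm above the table, centred over the placemat to within about 2 mm, and the orange lay still within about 1 mm of its middle for over 7 s.

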